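# Fasten the water-filter cover with its quarter-turn stud

### The job

The service cover of the water-filter unit on the worktop has one of its two quarter-turn studs fitted. Take the other stud from the wooden block, put it into the open hole, feel for the slot below, press the head down against its spring and turn it a quarter turn clockwise (seen from above) until its cross pin catches under the receptacle and holds by itself, then let go. Be gentle: never push or pull the stud against the unit with more than about 4 kg (40 N), keep it upright, and leave the oil bottle, pepper mill and salt shaker where they stand.

Things in the scene. Friction and masses are not known exactly. Their poses are not given: they have to be found in the camera images.
- stud: loose quarter-turn stud standing upright in the wooden block, 70 g. Origin: centre of the underside of its round steel flange (42 mm diameter, 4 mm thick), z up. On the flange a black wing to grip: 36 mm long along x, 10 mm thick along y, from z = 4 mm (fingertips may bear on the flange) to z = 28 mm. Below it a black collar, 22 mm diameter, 7 mm deep
- pin (a point): centre of the stud's cross pin (6 mm diameter, 27 mm span, parallel to the wing: along x), 25.5 mm below the stud's origin, on its 10 mm shank; the tapered nose ends 10 mm further down. Wing and pin are the same after half a turn
- rest: fixed light wooden block, 60 x 60 mm, 42 mm tall, with a 32 mm round through hole in which the stud hangs by its flange; origin at the centre of its underside
- unit: fixed water-filter unit: white box 150 mm deep (x), 210 mm wide (y), 75 mm high, steel service cover on top; origin at the centre of its underside, z up. 50 mm to the +y side of the centre a fixed stud, already fitted, its top 111 mm above the worktop; 50 mm to the -y side the open hole. Two hose unions stick out 32 mm at the back (+x)
- hole (a point): centre of the open round hole (38 mm) at the level of the cover's upper face; axes as the unit. Flange underside above this point: 20.5 mm while the pin rides on the receptacle, under 4.5 mm when the pin is clear below the receptacle's plate and can turn, 1.5 mm at the hard bottom, 7.5 mm when caught in the notches
- slot (a point): 8 mm below the cover, at the flat top of a steel receptacle that floats 3.5 mm sideways on soft springs but does not turn. 13 mm bore for the nose, 8 mm slot for the pin straight across. The slot runs along the unit's x axis but turned by an unknown 0 to 0.45 rad either way, new each time: not measured (nor in this point's axes); feel for it or look into the hole
- notch (a point): point on the axis 18 mm below the cover, at the underside of the receptacle's 10 mm plate. Here the pin turns clockwise from above (anticlockwise is blocked) to an end stop about 10 degrees past a quarter turn. 90 degrees (10 either way) from the slot are 3 mm deep notches in the underside, into which the spring lifts the pin; released elsewhere it is not held or sits 3 mm too low
- plunger (a point): point on the axis 15 mm below the cover: top of a spring plunger that pushes the nose up all the way down: 2 N at first, rising 0.45 N per mm to 10 N after 19 mm, where it bottoms hard. A stud let go in the slot without turning is pushed up again
- oil_bottle: glass oil bottle, 62 mm diameter, 264 mm tall, standing behind the work; origin at the centre of its underside; bystander
- pepper_mill: wooden pepper mill, 58 mm diameter, 170 mm tall, standing behind the work; origin at the centre of its underside; bystander
- salt_shaker: salt shaker, 44 mm diameter, 90 mm tall, standing to the left; origin at the centre of its underside; bystander
There are look-alikes about, which are no part of the job. Leave any orange look-alike of the stud alone. Several things have the shape of the rest; the one meant has the colours described above.

How it is judged:
By the outcome, as a careful person would: the job done as asked, in the order asked, and still so for the second after the job is handed in, with the robot touching nothing.
It also fails if it takes over 64 s, if anything falls off the work surface, if the arm or the gripper's body presses on something with over 40 N, if the wrist force passes 120 N, or if a joint passes its speed limit or range.

### The arm

A 7-joint arm with a two-finger parallel gripper is mounted at the origin on a cart in front of the work surface, level with it; the furniture and walls round the work are solid. World frame = base frame: x ahead of the robot, y to its left, z up, the work surface at z = 0. Lengths are in mm, angles in rad, forces in N, time in s.
With the tool pointing down it reaches from about 425 to 975 mm from the base axis. Payload 16.7 kg.
Tool frame: the origin (TCP) lies at the very end of the fingers, on their centre line; the grasp point (between the pads) lies 19 mm behind it; z points along the fingers, y is the line along which they close (so a half turn about z gives the same grasp; the last joint's range is limited). The gripper opens to 85 mm and grips with 20 to 120 N. Pads are 22 mm wide; open, the fingers measure 114 mm over their backs; the gripper's body (76 mm by 85 mm) begins 54 mm behind the grasp point. The pads swing forward as they close: fully open they stand 13 mm farther back than shut.
Start: joints at [-1.321, 0.426, 0.074, 1.606, -0.034, 1.111, -0.067], TCP at [262.734, 621.729, 231.302] pointing down, gripper open.
Joint ranges: [-2.85, 2.85], [-0.5, 2.14], [-1.23, 1.37], [0.21, 2.46], [-1.02, 4.16], [0.16, 2.05], [-2.73, 2.73]. Speed limits (rad/s): [1.89, 1.89, 2.39, 2.39, 3.01, 3.01, 3.01].

### API

Orientations are given as a unit quaternion [x, y, z, w].
In Python, from plant import read_state, get_image, camera_info, job_done gives the robot as it stands.
- The arm moves only by the tool carry_out, never from a script. Its argument "plan" is a list of rows, each a list of 3 entries, a list of its own where there are three numbers: the shift along the tool's x, y, z in m, then the turn, a rotation vector about the tool's x, y, z in degrees, then the opening, from -1 (shut) to 1 (fully open). A call has 1 to 20 rows; each row is the pose to reach, as a shift and turn from the pose commanded when the call began, along the tool's axes at that moment; what a row does not reach only later rows make up. A row lasts 1/12 s, in which the tool goes at most 41.7 mm and 7.16 degrees, less where a joint would pass 70% of its speed; a pose out of reach is approached as far as the arm can. A call with a gripper value outside its range is refused whole. The fingers move at their own pace and stop on an object; the grip force is fixed at half the most. Time passes only in rows, so rows that repeat a pose let the fingers close. It gives the time, the measured TCP pose, the force, the opening and the grip force at its end, in the units of the state.
- read_state(): the state, without advancing time (a new reading comes with each control period).
- get_image(name): name is "scene" or "side" or "wrist"; returns the picture (384x512x3 uint8, blue, green, red); there is no depth.
- camera_info(name): a dict with "intrinsics" (3x3 intrinsics, pixels), "D" ([k1, k2, p1, p2, k3] as OpenCV has them; the pictures are not rectified), "R" (3x3) and "t" (3): a world point X has camera coordinates R X + t. Camera axes: x right, y down, z forward; pixel columns grow to the right and rows downward; lengths in mm; the calibration is good to about 2 mm. A picture is of the moment at which its call begins: read the wrist's pose just before it. camera_info takes no time and is no camera call; for the wrist camera it gives the pose at the moment of the call.
- job_done(): hands the job in; it is judged then, once.
The state is a dict: "time": time; "joints": joint angles; "joint_vel": joint speeds; "joint_torque": joint torques, N m; "tool_pos": TCP position; "orientation": TCP orientation; "contact_force": force on the tool from outside, world axes, zero at the start; "wrist_torque": the same for the moment, N m; "grip_width": finger opening in mm; "grip_force": force on a finger pad.
Only numpy, scipy, OpenCV 4.12 (cv2) and the standard library are available. Lean on these libraries where they do the work, as an engineer would, in place of code of your own. Each camera call takes 0.05 s, during which the arm holds its last target. There are 200 camera calls.

## Working session

There is one attempt and no reset: what is moved stays moved. The work goes in short steps, Python scripts to look and compute and a tool call to move; the robot and the scene stay as the last step left them, time stands still between calls to the robot, and variables do not carry over. Pictures are saved under pics/ and viewed, at most 10 in all, crops included, and the job is handed in when it is done.

Besides the shell and the picture viewer there is one more tool, called after "Call:" by a JSON object that holds its "method" and its "body". carry_out: Moves the arm, as the interface text tells. Its arguments: {"type":"object","properties":{"plan":{"type":"array"}},"required":["plan"]}

```bash
mkdir -p pics
python3 - <<'E'
from plant import *
import cv2,numpy as np
s=read_state();print(s)
a=get_image("scene");b=get_image("side");w=get_image("wrist")
for n,i in zip("abw",(a,b,w)):cv2.imwrite(f"pics/{n}0.png",i)
cv2.imwrite("pics/all0.png",np.vstack([np.hstack([cv2.resize(a,(400,300)),cv2.resize(b,(400,300))]),np.hstack([cv2.resize(w,(400,300)),np.zeros((300,400,3),np.uint8)])]))
for n in("scene","side","wrist"):
  c=camera_info(n);print(n,c)
E
```

```text
{'time': 0.0, 'joints': array([-1.32051015,  0.4267288 ,  0.07386596,  1.60663517, -0.03411225,
        1.11076899, -0.06709486]), 'joint_vel': array([-0.00110477,  0.00029244,  0.0006411 ,  0.000287  , -0.00201582,
        0.00162212,  0.00109826]), 'joint_torque': array([-6.35437918e-04, -9.49847889e+01,  3.76036137e+00, -4.63504422e+01,
        1.91788876e-02,  1.04706149e-02,  1.16831967e-05]), 'tool_pos': array([262.59680984, 621.37825376, 230.6007461 ]), 'orientation': array([ 1.98587321e-01,  9.80082989e-01, -6.34820693e-04, -8.26213510e-05]), 'contact_force': array([0.20314346, 0.40647376, 0.36532245]), 'wrist_torque': array([0.01152106, 0.03104219, 0.00207134]), 'grip_force': 0.0, 'grip_width': 85.35396217034152}
scene {'intrinsics': array([[399.57956431,   0.        , 252.03198979],
       [  0.        , 399.57956431, 192.67804802],
       [  0.        ,   0.        ,   1.        ]]), 'D': array([0.01522333, 0.        , 0.        , 0.        , 0.        ]), 'R': array([[ 0.70424558, -0.70995343, -0.00207345],
       [-0.37863217, -0.37311434, -0.84700848],
       [ 0.600562
[... 356 characters left out ...]
([[-0.9995645 , -0.02110814,  0.02062187],
       [-0.02807527,  0.46501727, -0.88485633],
       [ 0.00908815, -0.88504993, -0.46540737]]), 't': array([ 625.92828184,   53.47300148, 1151.88590722])}
wrist {'intrinsics': array([[306.52012524,   0.        , 256.39141192],
       [  0.        , 306.52012524, 193.08834918],
       [  0.        ,   0.        ,   1.        ]]), 'D': array([-0.02202404,  0.        ,  0.        ,  0.        ,  0.        ]), 'R': array([[ 3.88067375e-01,  9.21630617e-01, -8.47375530e-04],
       [ 8.83013983e-01, -3.71543549e-01,  2.86778131e-01],
       [ 2.63988669e-01, -1.12037481e-01, -9.57996652e-01]]), 't': array([-674.20951362,  -38.78018828,  379.23607168])}
```

View pics/all0.png

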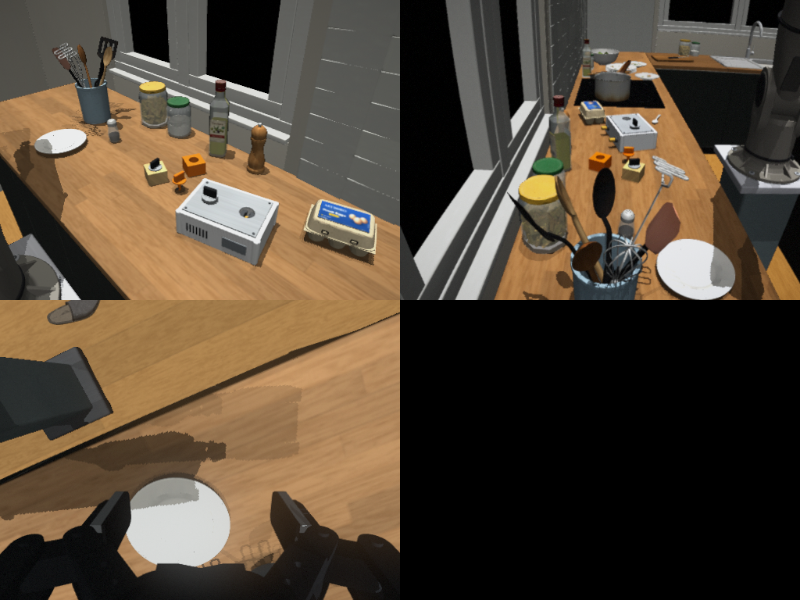

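Scene view, in 512-px pixels:
- The light block holding the black stud is at about (198,220). The orange block at (248,211) and orange stud at (230,232) are the look-alikes.
- The unit is at (290,280), its fitted stud at (268,250) and the open hole at about (316,270).
- In the side view the light block is at (298,220).

Next I'll enlarge these areas to confirm.

Run:
```python
import cv2,numpy as np
a=cv2.imread("pics/a0.png");b=cv2.imread("pics/b0.png")
c=cv2.resize(a[190:340,165:365],(800,600),interpolation=cv2.INTER_CUBIC)  # x4
d=cv2.resize(b[135:245,225:345],(655,600),interpolation=cv2.INTER_CUBIC)  # 5.455
cv2.imwrite("pics/a1.png",c);cv2.imwrite("pics/b1.png",d)
```

```text
(no output)
```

View pics/a1.png

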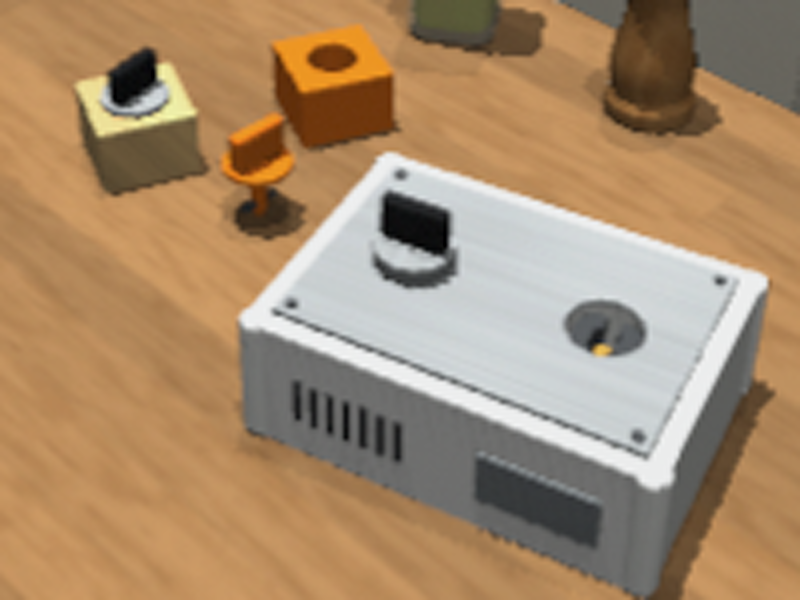

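View pics/b1.png

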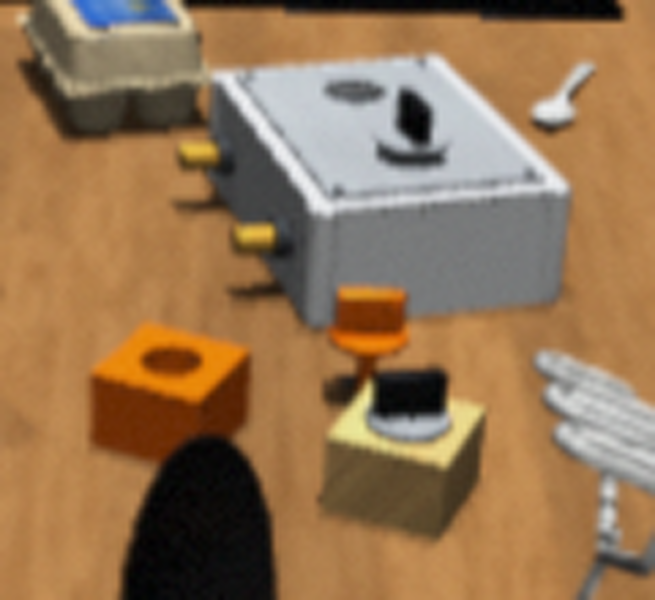

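Identification: the pale-wood block with the black-winged, steel-flange stud (crop (135,97) / (408,418)) is the one meant. The orange block (332,57) and orange stud (258,160) are look-alikes, so I'll leave them alone. The hole is at crop (605,328) / (355,90). Now triangulating.

```bash
cat > h.py <<'E'
import cv2,numpy as np
from plant import *
def ray(ci,uv):
    p=cv2.undistortPoints(np.array([[uv]],float),ci["intrinsics"],ci["D"])[0,0]
    R=ci["R"]; return -R.T@ci["t"], R.T@np.array([*p,1.])
def tri(obs):
    A=np.zeros((3,3));b=np.zeros(3)
    for ci,uv in obs:
        o,d=ray(ci,uv);d=d/np.linalg.norm(d);P=np.eye(3)-np.outer(d,d);A+=P;b+=P@o
    X=np.linalg.solve(A,b)
    e=[np.linalg.norm((lambda v:v-d*(v@d))(X-o)) for o,d in[(o,d/np.linalg.norm(d)) for o,d in(ray(*q) for q in obs)]]
    return X,max(e)
def onz(ci,uv,z):
    o,d=ray(ci,uv);return o+d*(z-o[2])/d[2]
def proj(ci,X):
    return cv2.projectPoints(np.array([X],float),cv2.Rodrigues(ci["R"])[0],ci["t"],ci["intrinsics"],ci["D"])[0][0,0]
E
python3 - <<'E'
from h import *
np.set_printoptions(precision=1,suppress=True)
A=camera_info("scene");B=camera_info("side")
a=lambda x,y:((x+.5)/4-.5+165,(y+.5)/4-.5+190)
s=600/110
b=lambda x,y:((x+.5)/s-.5+225,(y+.5)/s-.5+135)
P={'flange':((135,97),(408,418)),'wing_e1':((157,53),(377,374)),'wing_e2':((111,75),(445,374)),'blk -x':((98,133),(486,408)),'blk near side':((78,86),(445,465)),'blk +y+x':((172,66),(330,435)),
'hole':((605,328),(355,90)),'fixflange':((414,250),(413,148)),'c+x+y':((388,157),(320,207)),'c+x-y':((765,278),(213,75)),'c-x-y':((655,483),(436,57)),'c-x+y':((245,320),(567,187)),'orange stud flange':((258,163),(369,335)),'orangeblk':((332,57),(171,360))}
for k,(p,q) in P.items():
    print(k,*tri([(A,a(*p)),(B,b(*q))]))
E
```

```text
flange [514.7 107.7  43.5] 0.522663504218825
wing_e1 [531.9 106.5  67.1] 0.3645176739754954
wing_e2 [498.6 106.9  67.8] 0.6538839408505712
blk -x [476.2  94.8  43.1] 0.0981070775497911
blk near side [499.9 145.   40.6] 0.41202440520461764
blk +y+x [553.3 120.5  40.9] 0.2098487721940939
hole [ 524.6 -233.3   75.6] 0.9399062585692243
fixflange [ 497.2 -135.9   80.4] 0.040013574773360414
c+x+y [551.9 -67.5  72.4] 1.1371363839460042
c+x-y [ 612.2 -264.6   70.6] 0.684964058247689
c-x-y [ 468.1 -302.8   72.1] 1.462810237001984
c-x+y [ 411.6 -106.6   71.8] 0.1767796467351724
orange stud flange [527.9  12.9  37.4] 0.46651473935913196
orangeblk [630.   55.3  42.5] 0.7790570487084805
```

Call:
{"method": "carry_out", "body": {"plan": [[[-0.433,-0.376,0.03],[0,0,-22.2],1],[[-0.433,-0.376,0.03],[0,0,-22.2],1],[[-0.433,-0.376,0.03],[0,0,-22.2],1],[[-0.433,-0.376,0.03],[0,0,-22.2],1],[[-0.433,-0.376,0.03],[0,0,-22.2],1],[[-0.433,-0.376,0.03],[0,0,-22.2],1],[[-0.433,-0.376,0.03],[0,0,-22.2],1],[[-0.433,-0.376,0.03],[0,0,-22.2],1],[[-0.433,-0.376,0.03],[0,0,-22.2],1],[[-0.433,-0.376,0.03],[0,0,-22.2],1],[[-0.433,-0.376,0.03],[0,0,-22.2],1],[[-0.433,-0.376,0.03],[0,0,-22.2],1],[[-0.433,-0.376,0.03],[0,0,-22.2],1],[[-0.433,-0.376,0.03],[0,0,-22.2],1],[[-0.433,-0.376,0.03],[0,0,-22.2],1],[[-0.433,-0.376,0.03],[0,0,-22.2],1],[[-0.433,-0.376,0.03],[0,0,-22.2],1],[[-0.433,-0.376,0.03],[0,0,-22.2],1],[[-0.433,-0.376,0.03],[0,0,-22.2],1],[[-0.433,-0.376,0.03],[0,0,-22.2],1]]}}

```text
time: 1.82
tool_pos: [514.9, 107.7, 201.3]
orientation: [0.005, 1.0, 0.0, -0.0]
contact_force: [-0.4, 0.9, -0.6]
grip_width: 85.4
grip_force: 0.0
```

Run:
```python
from h import *
s=read_state();print(s["time"],s["joints"],s["tool_pos"],s["orientation"])
c=camera_info("wrist");w=get_image("wrist");np.save("w1.npy",dict(c=c,s=s),allow_pickle=True)
cv2.imwrite("pics/w1.png",w);print(proj(c,[515.3,107,46]))
```

```text
1.8167 [-0.56687108  0.21697454  0.27497628  1.98275076 -0.07204108  0.95105891
  1.30388921] [514.92365213 107.74800445 201.34111904] [ 5.38428599e-03  9.99985502e-01  5.93822015e-05 -4.55337913e-05]
[256.04446849 177.52260441]
```

Call:
{"method": "carry_out", "body": {"plan": [[[-0.013,-0.341,0.051],[0,0,0],1],[[-0.013,-0.341,0.051],[0,0,0],1],[[-0.013,-0.341,0.051],[0,0,0],1],[[-0.013,-0.341,0.051],[0,0,0],1],[[-0.013,-0.341,0.051],[0,0,0],1],[[-0.013,-0.341,0.051],[0,0,0],1],[[-0.013,-0.341,0.051],[0,0,0],1],[[-0.013,-0.341,0.051],[0,0,0],1],[[-0.013,-0.341,0.051],[0,0,0],1],[[-0.013,-0.341,0.051],[0,0,0],1],[[-0.013,-0.341,0.051],[0,0,0],1],[[-0.013,-0.341,0.051],[0,0,0],1],[[-0.013,-0.341,0.051],[0,0,0],1],[[-0.013,-0.341,0.051],[0,0,0],1]]}}

```text
time: 3.03
tool_pos: [524.4, -232.9, 150.5]
orientation: [0.005, 1.0, 0.0, 0.0]
contact_force: [-0.4, -0.0, 1.1]
grip_width: 85.4
grip_force: 0.0
```

Run:
```python
from h import *
s=read_state();print(s["time"],s["joints"],s["tool_pos"],s["orientation"])
c=camera_info("wrist");w=get_image("wrist");np.save("w2.npy",dict(c=c,s=s),allow_pickle=True)
cv2.imwrite("pics/w2.png",w);p=proj(c,[524.6,-233.3,75]);print(p)
u,v=np.round(p).astype(int)
k=cv2.resize(w[v-30:v+30,u-40:u+40],(800,600),interpolation=cv2.INTER_CUBIC)
w1=cv2.imread("pics/w1.png");k2=cv2.resize(w1[140:215,206:306],(400,300),interpolation=cv2.INTER_CUBIC)
cv2.imwrite("pics/w2c.png",k);print(u-40,v-30)
cv2.imwrite("pics/w1c.png",cv2.resize(k2,(800,600)))
```

```text
3.0333 [-0.02974428  0.371376    0.41817961  1.93266235 -0.19359089  0.87612131
  2.04814623] [ 524.40400204 -232.93291716  150.52342273] [5.16029612e-03 9.99986658e-01 1.70861508e-04 1.62653696e-04]
[256.46838043 202.51789202]
216 173
```

View pics/w2c.png

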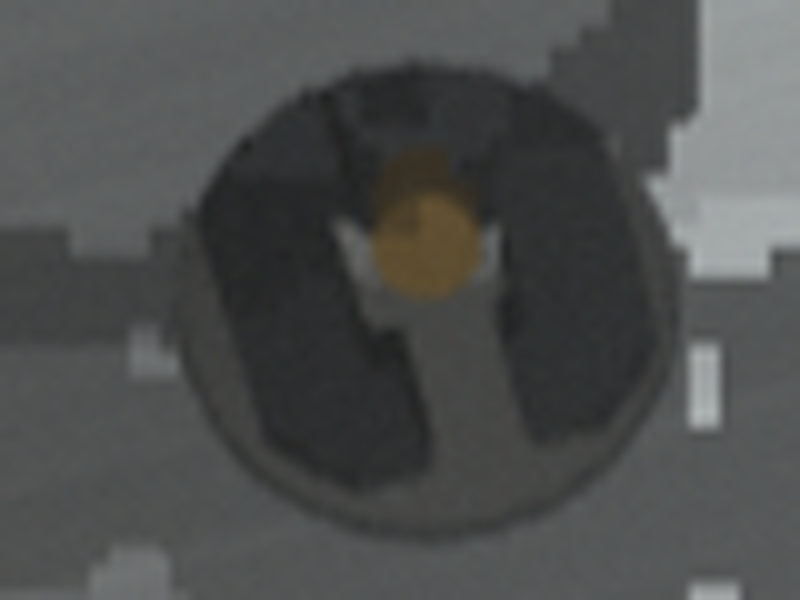

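View pics/w1c.png

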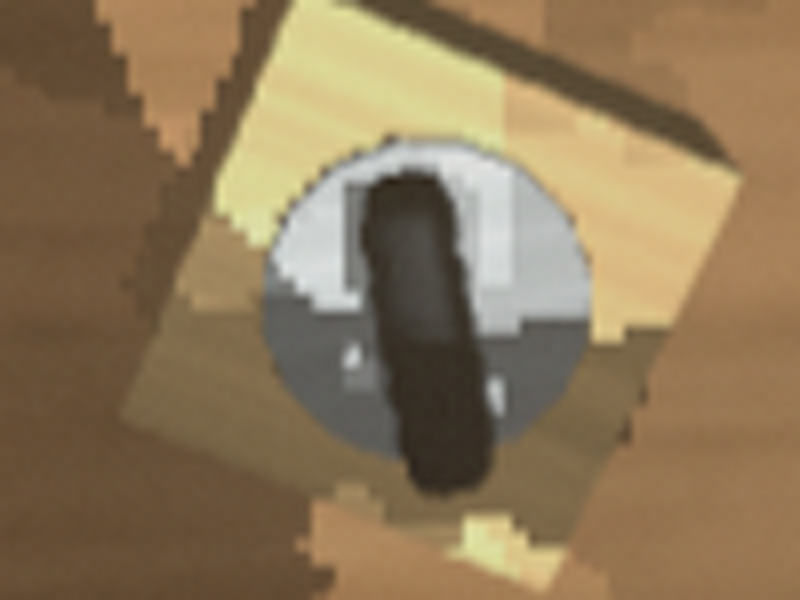

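The hole view shows the slot running from about (415,90) to (480,455) in the crop, over a brass plunger at (425,245). The stud view shows the flange circle centred at (428,297) and the wing from (410,180) to (447,490). Converting these to world angles.

Run:
```python
from h import *
np.set_printoptions(precision=1,suppress=True)
c2=np.load("w2.npy",allow_pickle=True).item()["c"];c1=np.load("w1.npy",allow_pickle=True).item()["c"]
f2=lambda x,y:((x+.5)/10-.5+216,(y+.5)/10-.5+173)
f1=lambda x,y:((x+.5)/8-.5+206,(y+.5)/8-.5+140)
def ln(c,p,q,z):
    P,Q=onz(c,p,z),onz(c,q,z);d=P-Q if P[0]>Q[0] else Q-P;print(P[:2],Q[:2],"ang",np.degrees(np.arctan2(d[1],d[0])))
print("hole",onz(c2,f2(426,301),75),[onz(c2,f2(*p),75)[:2] for p in((180,310),(672,310),(420,62),(430,540))],"plunger",onz(c2,f2(427,245),60))
for p,q in(((498,240),(530,440)),((400,325),(435,470)),((205,235),(263,435)),((610,150),(658,345)),((335,100),(435,470))):ln(c2,f2(*p),f2(*q),67)
print("flange",onz(c1,f1(428,297),46))
for p,q in(((410,180),(447,490)),((440,180),(490,470)),((370,220),(408,470))):ln(c1,f1(*p),f1(*q),70)
A=camera_info("scene");B=camera_info("side");s=600/110
a=((135+.5)/4-.5+165,(97+.5)/4-.5+190);b=((408.5)/s-.5+225,418.5/s-.5+135)
print("stud tri",tri([(A,a),(B,b),(c1,f1(428,297))]),"hole tri",tri([(A,(605.5/4-.5+165,328.5/4-.5+190)),(B,(355.5/s-.5+225,90.5/s-.5+135)),(c2,f2(426,301))]))
```

```text
hole [ 524.7 -232.    75. ] [array([ 525.3, -250.5]), array([ 525.6, -213.5]), array([ 506.2, -232.3]), array([ 544.1, -231.9])] plunger [ 525.  -231.9   60. ]
[ 522.5 -226.4] [ 539.  -223.9] ang 8.636167727061297
[ 529.3 -234.1] [ 541.5 -231.4] ang 12.306711783300258
[ 521.8 -249.1] [ 538.4 -245. ] ang 13.939098239097083
[ 515.3 -217.8] [ 531.2 -213.9] ang 13.8409588003126
[ 511.1 -238.8] [ 541.5 -231.4] ang 13.767339774636156
flange [514.5 110.   46. ]
[495.  107.9] [532.  111.9] ang 6.198781879156633
[495.  111.3] [529.6 117. ] ang 9.331155432711988
[499.6 103.3] [529.5 107.4] ang 7.711539371603258
stud tri (array([515.1, 109. ,  43.5]), np.float64(0.9960531483233315)) hole tri (array([ 524.7, -232.6,   75.6]), np.float64(1.1002819271961732))
```

The slot lies at about +13° in world axes, and the wing at about +7.7°. The heights check against the text (45 vs 46, 75.6 vs 75). Going to the stud.

Call:
{"method": "carry_out", "body": {"plan": [[[0.013,0.342,0.03],[0,0,-8.3],1],[[0.013,0.342,0.03],[0,0,-8.3],1],[[0.013,0.342,0.03],[0,0,-8.3],1],[[0.013,0.342,0.03],[0,0,-8.3],1],[[0.013,0.342,0.03],[0,0,-8.3],1],[[0.013,0.342,0.03],[0,0,-8.3],1],[[0.013,0.342,0.03],[0,0,-8.3],1],[[0.013,0.342,0.03],[0,0,-8.3],1],[[0.013,0.342,0.03],[0,0,-8.3],1],[[0.013,0.342,0.03],[0,0,-8.3],1],[[0.013,0.342,0.03],[0,0,-8.3],1],[[0.013,0.342,0.03],[0,0,-8.3],1],[[0.013,0.342,0.05],[0,0,-8.3],1],[[0.013,0.342,0.07],[0,0,-8.3],1],[[0.013,0.342,0.085],[0,0,-8.3],1],[[0.013,0.342,0.095],[0,0,-8.3],1],[[0.013,0.342,0.101],[0,0,-8.3],1],[[0.013,0.342,0.101],[0,0,-8.3],1],[[0.013,0.342,0.101],[0,0,-8.3],1]]}}

```text
time: 4.67
tool_pos: [515.5, 107.4, 49.7]
orientation: [-0.066, 0.998, -0.0, 0.0]
contact_force: [-0.6, 0.3, 0.4]
grip_width: 85.4
grip_force: 0.0
```

Call:
{"method": "carry_out", "body": {"plan": [[[0.001,0.002,0.001],[0,0,0],1],[[0.001,0.002,0.001],[0,0,0],1],[[0.001,0.002,0.001],[0,0,0],-1],[[0.001,0.002,0.001],[0,0,0],-1],[[0.001,0.002,0.001],[0,0,0],-1],[[0.001,0.002,0.001],[0,0,0],-1],[[0.001,0.002,0.001],[0,0,0],-1],[[0.001,0.002,0.001],[0,0,0],-1],[[0.001,0.002,0.001],[0,0,0],-1],[[0.001,0.002,0.001],[0,0,0],-1],[[0.001,0.002,0.001],[0,0,0],-1],[[0.001,0.002,0.001],[0,0,0],-1],[[0.001,0.002,0.001],[0,0,0],-1],[[0.001,0.002,0.001],[0,0,0],-1]]}}

```text
time: 5.83
tool_pos: [514.0, 109.7, 48.5]
orientation: [-0.066, 0.998, 0.0, 0.0]
contact_force: [-1.4, 0.3, 5.2]
grip_width: 8.6
grip_force: 58.9
```

Call:
{"method": "carry_out", "body": {"plan": [[[0,0,-0.02],[0,0,0],-1],[[0,0,-0.05],[0,0,0],-1],[[0,0,-0.09],[0,0,0],-1],[[0,0,-0.126],[0,0,0],-1],[[0.0025,-0.025,-0.126],[0,0,-5.4],-1],[[0.006,-0.06,-0.126],[0,0,-5.4],-1],[[0.01,-0.1,-0.126],[0,0,-5.4],-1],[[0.014,-0.14,-0.126],[0,0,-5.4],-1],[[0.018,-0.18,-0.126],[0,0,-5.4],-1],[[0.022,-0.22,-0.126],[0,0,-5.4],-1],[[0.026,-0.26,-0.126],[0,0,-5.4],-1],[[0.03,-0.295,-0.126],[0,0,-5.4],-1],[[0.033,-0.32,-0.126],[0,0,-5.4],-1],[[0.034,-0.335,-0.126],[0,0,-5.4],-1],[[0.0345,-0.3405,-0.126],[0,0,-5.4],-1],[[0.0345,-0.3405,-0.126],[0,0,-5.4],-1],[[0.0345,-0.3405,-0.126],[0,0,-5.4],-1],[[0.0345,-0.3405,-0.126],[0,0,-5.4],-1]]}}

```text
time: 7.33
tool_pos: [524.9, -231.0, 174.2]
orientation: [-0.114, 0.993, 0.0, -0.0]
contact_force: [1.2, 0.2, -0.4]
grip_width: 8.6
grip_force: 58.6
```

Run:
```python
from h import *
s=read_state();print(s["time"],s["joints"],s["tool_pos"],s["orientation"],s["grip_width"],s["contact_force"])
c=camera_info("wrist");w=get_image("wrist");a=get_image("scene");b=get_image("side")
p=s["tool_pos"]-[0,0,5];A=camera_info("scene");B=camera_info("side")
r=[]
for ci,im,q in((A,a,p-[0,0,15]),(B,b,p-[0,0,15]),(c,w,p)):
    u,v=proj(ci,q).round().astype(int);print(u,v)
    r.append(cv2.resize(im[v-40:v+40,u-26:u+27],(265,400),interpolation=cv2.INTER_CUBIC))
cv2.imwrite("pics/h3.png",np.hstack(r))
```

```text
7.3333 [-0.04205453  0.34090385  0.42587553  1.91338547 -0.17453346  0.92354012
  2.26696307] [ 524.89782321 -230.97304064  174.1744904 ] [-1.13862246e-01  9.93496502e-01  2.80719764e-04 -9.80699641e-05] 8.640570826922483 [ 1.16270001  0.2474866  -0.4331974 ]
319 238
291 129
257 244
```

View pics/h3.png

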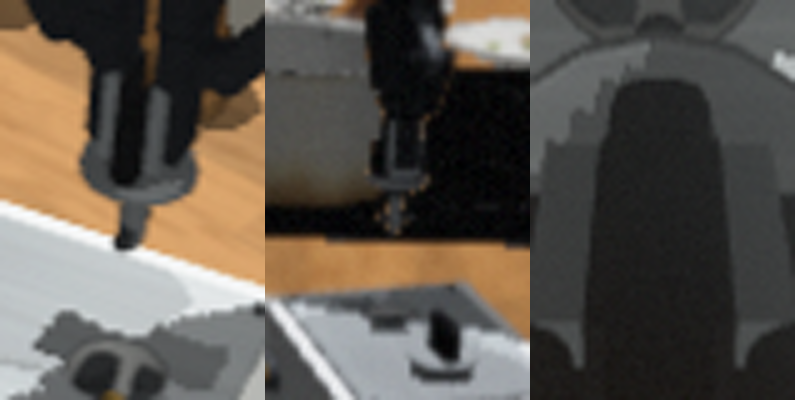

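Stud held upright: the flange is at crop (140,170) in the scene view and (135,178) in the side view, with the nose clear. Checking its centre against the hole.

Run:
```python
from h import *
A=camera_info("scene");B=camera_info("side")
print(tri([(A,(320.6,231.6)),(B,(291.6,124.2))]))
s=(318.9+0,0)
# nose tip: scene crop(125,243), side crop(130,228)
print(tri([(A,(319-26+125.5/5-.5,238-40+243.5/5-.5)),(B,(291-26+130.5/5-.5,129-40+228.5/5-.5))]))
R=cv2.Rodrigues
from scipy.spatial.transform import Rotation as Ro
st=read_state();M=Ro.from_quat(st["orientation"]).as_matrix()
print(st["tool_pos"],(M.T@(np.array([524.7,-232.3,122])-st["tool_pos"])).round(1))
```

```text
(array([ 524.02486941, -233.74781476,  169.82517426]), np.float64(0.353768044859028))
(array([ 524.83080445, -231.06838513,  135.77956162]), np.float64(1.2725077574516268))
[ 524.9894104  -231.24591306  174.36756586] [ 0.5 -1.  52.4]
```

Call:
{"method": "carry_out", "body": {"plan": [[[0.0005,-0.001,0.03],[0,0,0],-1],[[0.0005,-0.001,0.05],[0,0,0],-1],[[0.0005,-0.001,0.062],[0,0,0],-1],[[0.0005,-0.001,0.068],[0,0,0],-1],[[0.0005,-0.001,0.07],[0,0,0],-1],[[0.0005,-0.001,0.072],[0,0,0],-1],[[0.0005,-0.001,0.0735],[0,0,0],-1],[[0.0005,-0.001,0.0745],[0,0,0],-1],[[0.0005,-0.001,0.0745],[0,0,0],-1]]}}

```text
time: 8.23
tool_pos: [524.9, -233.6, 100.4]
orientation: [-0.113, 0.994, -0.0, 0.001]
contact_force: [-0.5, 0.7, 2.0]
grip_width: 8.8
grip_force: 58.9
```

Call:
{"method": "carry_out", "body": {"plan": [[[0,0.001,0.001],[0,0,0],-1],[[0,0.001,0.002],[0,0,0],-1],[[0,0.001,0.003],[0,0,0],-1],[[0,0.001,0.004],[0,0,0],-1],[[0,0.001,0.004],[0,0,0],-1]]}}

```text
time: 8.65
tool_pos: [524.5, -232.6, 95.8]
orientation: [-0.113, 0.994, -0.0, 0.0]
contact_force: [1.3, -0.3, 3.0]
grip_width: 8.5
grip_force: 59.1
```

Call:
{"method": "carry_out", "body": {"plan": [[[0,0,0.0015],[0,0,0],-1],[[0,0,0.003],[0,0,0],-1],[[0,0,0.0045],[0,0,0],-1],[[0,0,0.006],[0,0,0],-1],[[0,0,0.0075],[0,0,0],-1],[[0,0,0.0085],[0,0,0],-1],[[0,0,0.0095],[0,0,0],-1],[[0,0,0.0095],[0,0,0],-1]]}}

```text
time: 9.32
tool_pos: [524.5, -232.6, 86.3]
orientation: [-0.113, 0.994, -0.0, 0.0]
contact_force: [1.1, -0.4, 8.1]
grip_width: 8.5
grip_force: 59.7
```

Call:
{"method": "carry_out", "body": {"plan": [[[0,0,0.0007],[0,0,0],-1],[[0,0,0.0014],[0,0,0],-1],[[0,0,0.002],[0,0,0],-1],[[0,0,0.002],[0,0,0],-1]]}}

```text
time: 9.65
tool_pos: [524.6, -232.6, 84.4]
orientation: [-0.113, 0.994, -0.0, 0.0]
contact_force: [2.2, -0.3, 8.0]
grip_width: 8.9
grip_force: 59.8
```

Call:
{"method": "carry_out", "body": {"plan": [[[0,0,0],[0,0,4],-1],[[0,0,0],[0,0,8],-1],[[0,0,0],[0,0,12],-1],[[0,0,0],[0,0,16],-1],[[0,0,0],[0,0,16],-1]]}}

```text
time: 10.07
tool_pos: [524.4, -232.5, 84.4]
orientation: [0.029, 1.0, -0.0, 0.0]
contact_force: [0.1, -1.0, 8.2]
grip_width: 8.9
grip_force: 59.9
```

Run:
```python
from plant import *
s=read_state();print(s["tool_pos"],s["orientation"],s["contact_force"],s["wrist_torque"],s["joints"])
```

```text
[ 524.36620804 -232.4886085    84.39454179] [ 2.86546032e-02  9.99589372e-01 -2.23913628e-05  2.93658118e-05] [ 0.09617629 -1.02639887  8.20943501] [-0.01115925 -0.08500441  0.01226656] [-0.05109359  0.474539    0.45344697  1.97931546 -0.29736953  0.75195084
  2.09158544]
```

Call:
{"method": "carry_out", "body": {"plan": [[[0,0,0],[0,0,5],-1],[[0,0,0],[0,0,10],-1],[[0,0,0],[0,0,15],-1],[[0,0,0],[0,0,20],-1],[[0,0,0],[0,0,25],-1],[[0,0,0],[0,0,30],-1],[[0,0,0],[0,0,35],-1],[[0,0,0],[0,0,40],-1],[[0,0,0],[0,0,45],-1],[[0,0,0],[0,0,50],-1],[[0,0,0],[0,0,55],-1],[[0,0,0],[0,0,60],-1],[[0,0,0],[0,0,65],-1],[[0,0,0],[0,0,70],-1],[[0,0,0],[0,0,74],-1],[[0,0,0],[0,0,74],-1],[[0,0,0],[0,0,74],-1]]}}

```text
time: 11.48
tool_pos: [524.3, -232.4, 84.3]
orientation: [0.623, 0.782, -0.0, -0.0]
contact_force: [-0.0, 0.1, 8.5]
grip_width: 8.7
grip_force: 59.9
```

Run:
```python
from plant import *
import numpy as np
s=read_state();q=s["orientation"];print(s["tool_pos"],q,"wing",np.degrees(-2*np.arctan2(q[0],q[1])),s["contact_force"],s["wrist_torque"])
```

```text
[ 524.28803756 -232.41224502   84.29783818] [ 6.22748136e-01  7.82422354e-01 -1.25345213e-04 -6.20898850e-05] wing -77.03419448783796 [-0.04810946  0.13435623  8.46281397] [ 0.06448269 -0.06462237  0.01950076]
```

Call:
{"method": "carry_out", "body": {"plan": [[[0,0,-0.001],[0,0,0],-1],[[0,0,-0.002],[0,0,0],-1],[[0,0,-0.003],[0,0,0],-1],[[0,0,-0.0035],[0,0,0],-1],[[0,0,-0.0035],[0,0,0],-1]]}}

```text
time: 11.9
tool_pos: [524.3, -232.5, 87.9]
orientation: [0.623, 0.783, 0.0, -0.0]
contact_force: [0.6, 0.1, 7.6]
grip_width: 8.8
grip_force: 59.7
```

Call:
{"method": "carry_out", "body": {"plan": [[[0,0,-0.0005],[0,0,0],-1],[[0,0,-0.001],[0,0,0],-1],[[0,0,-0.001],[0,0,0],-1]]}}

```text
time: 12.15
tool_pos: [524.3, -232.5, 88.9]
orientation: [0.623, 0.783, 0.0, -0.0]
contact_force: [0.4, 0.1, 6.9]
grip_width: 8.9
grip_force: 59.6
```

Call:
{"method": "carry_out", "body": {"plan": [[[0,0,-0.0004],[0,0,0],-1],[[0,0,-0.0008],[0,0,0],-1],[[0,0,-0.0008],[0,0,0],-1]]}}

```text
time: 12.4
tool_pos: [524.1, -232.4, 89.4]
orientation: [0.623, 0.783, -0.0, -0.0]
contact_force: [1.9, -0.1, 0.7]
grip_width: 8.6
grip_force: 58.7
```

Seated: the force dropped from 7 N to 0.7 N as the pin met the notch roof, at the caught height. Releasing.

Call:
{"method": "carry_out", "body": {"plan": [[[0,0,0],[0,0,0],0],[[0,0,0],[0,0,0],1],[[0,0,0],[0,0,0],1],[[0,0,0],[0,0,0],1],[[0,0,0],[0,0,0],1],[[0,0,0],[0,0,0],1],[[0,0,0],[0,0,0],1],[[0,0,0],[0,0,0],1],[[0,0,-0.02],[0,0,0],1],[[0,0,-0.05],[0,0,0],1],[[0,0,-0.08],[0,0,0],1],[[0,0,-0.11],[0,0,0],1],[[0,0,-0.11],[0,0,0],1],[[0,0,-0.11],[0,0,0],1]]}}

```text
time: 13.57
tool_pos: [525.0, -232.6, 201.0]
orientation: [0.622, 0.783, 0.001, 0.001]
contact_force: [-0.4, 0.2, -0.4]
grip_width: 85.3
grip_force: 0.0
```

Run:
```python
from h import *
s=read_state();print(s["time"],s["tool_pos"],s["contact_force"],s["grip_width"])
a=get_image("scene");b=get_image("side")
c=cv2.resize(a[200:340,225:365],(400,400),interpolation=cv2.INTER_CUBIC)
d=cv2.resize(b[110:210,245:345],(400,400),interpolation=cv2.INTER_CUBIC)
cv2.imwrite("pics/end.png",np.hstack([c,d]))
print([proj(camera_info(n),[524.5,-232.4,z]).round(1) for n in("scene","side") for z in(86.5,110.5)])
```

```text
13.5667 [ 525.01445065 -232.60295892  200.98850952] [-0.37706165  0.23634389 -0.43850266] 85.27795759057032
[array([316.3, 266.7]), array([317.4, 256.9]), array([290.1, 148.3]), array([290.5, 141.6])]
```

View pics/end.png

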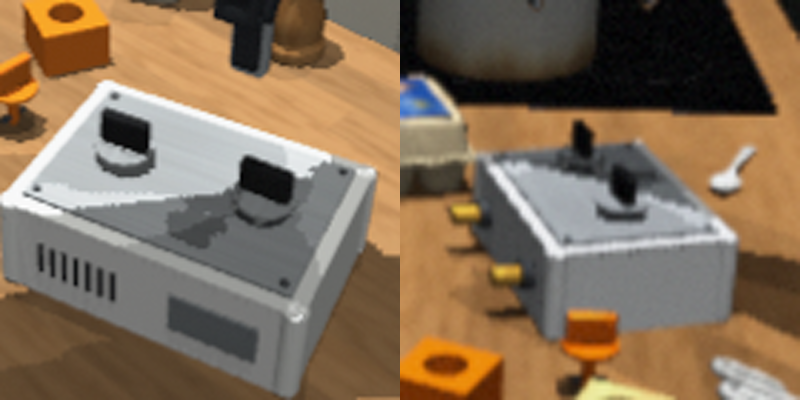

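The new stud, at (267,185) in the scene crop and (583,148) in the side crop, sits at the same height and angle as the fitted one. Nothing is touching it.

```bash
python3 -c "
from plant import *
print(job_done())"
```

```text
the job is handed in; nothing more can be done
None
```

The stud is in the open hole, turned a quarter turn clockwise and holding by itself in the notches with the gripper clear; contact force on the stud stayed around 8 N (limit 40 N), and I handed the job in at about 14 s with no verdict returned.

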